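# Refit the wax warmer's control knob and hold it pressed

### The arm

A 6-joint arm with a two-finger parallel gripper is mounted at the origin on the work surface. World frame = base frame: x ahead of the robot, y to its left, z up, the work surface at z = 0. Lengths are in m, angles in rad, forces in N, time in s.
With the tool pointing down it reaches from about 0.325 to 0.775 m from the base axis. Payload 5.5 kg.
Tool frame: the origin (TCP) lies between the finger pads; the fingertips stand 22 mm ahead of it and the grasp point (between the pads) lies 3 mm ahead of it; z points along the fingers, y is the line along which they close (so a half turn about z gives the same grasp; the last joint's range is limited). The gripper opens to 88 mm and grips with 3 to 60 N. Pads are 20 mm wide; open, the fingers measure 115 mm over their backs; the gripper's body (75 mm by 178 mm) begins 61 mm behind the grasp point.
Start: joints at [-1.352, 0.091, 1.231, -0, 1.82, -0.057], TCP at [0.163, -0.577, 0.245] pointing down, gripper open.
Joint ranges: [-2.87, 2.87], [-0.86, 2.18], [0.17, 2.46], [-1.51, 4.65], [0.06, 2.69], [-2.65, 2.65]. Speed limits (rad/s): [2.57, 2.57, 3.01, 3.14, 3.14, 3.14].

### API

Orientations are given as a unit quaternion [w, x, y, z].
In Python, from cell import * gives the robot as it stands.
- The arm moves only by the shell command python3 -m jog 'ROWS' [FORCE]. ROWS is JSON, a list of rows, each an object of numbers: "jaw": the finger opening in mm, from 0 to 87.8; "tx", "ty", "tz": the shift along the tool's x, y, z in units of 30 mm (1.0 is 30 mm); "turn": the turn about the tool's z in units of 6 degrees (1.0 is 6 degrees). A call has 1 to 20 rows; each row shifts and turns the commanded pose from where the row before left it, along the tool's axes as they then stand; what a row does not reach is not made up. A row lasts 1/12 s, in which the tool goes at most 41.7 mm and 7.16 degrees, less where a joint would pass 70% of its speed; a pose out of reach is approached as far as the arm can. A call is refused whole if a number of a shift passes 1 or a number of a turn 1, either way. A call with a gripper value outside its range is refused whole. The fingers move at their own pace and stop on an object; FORCE is the grip in N (left out, the last holds). Time passes only in rows, so rows that do not move let the fingers close. It gives the time, the measured TCP pose, the force, the opening and the grip force at its end, in the units of the state.
- sense(): the state, without advancing time (a new reading comes with each control period).
- get_image(name): name is "scene" or "top" or "wrist"; returns the picture (400x640x3 uint8, red, green, blue); there is no depth.
- camera_params(name): a dict with "fx", "fy", "cx", "cy" (pixels), "view" (4x4, takes a point from world to camera coordinates); the wrist camera has in their place "tool_from_camera" (4x4, takes a point from camera to tool coordinates, whose origin is the TCP and whose axes are the flange's). Camera axes: x right, y up, looking along -z (the intrinsics and any distortion apply to the point x, -y, -z); pixel columns grow to the right and rows downward; lengths in m; the calibration is good to about 2 mm. A picture is of the moment at which its call begins: read the wrist's pose just before it. camera_params takes no time and is no camera call.
- job_done(): hands the job in; it is judged then, once.
Trained networks look in the newest picture that a camera, given by its name, has taken for a name from the list of things; names that differ only in an ending like _2 or _b are one class to them, and where a whole thing is asked for, a point or a joint stands for the part that bears it (a point fixed in the world has none). Each returns a list of dicts, best first, with "score" (0 to 1); they miss things now and then, are a little off and sometimes report something else, mostly with a low value. They report only what shows in the picture. A call takes as long as a camera call. They do not tell look-alikes from the thing itself.
- spot_in(camera, query): "bbox" ([centre column, centre row, width, height] as shares, 0 to 1, of the picture: columns of its width, rows of its height, round what is visible of it).
The state is a dict: "t": time; "q": joint angles; "qvel": joint speeds; "joint_efforts": joint torques, N m; "tcp_pos": TCP position; "eef_rot": TCP orientation; "force": force on the tool from outside, world axes, zero at the start; "torque": the same for the moment, N m; "gripper_width": finger opening in m; "gripper_force": force on a finger pad.
Only numpy, scipy, OpenCV 4.12 (cv2) and the standard library are available. Lean on these libraries where they do the work, as an engineer would, in place of code of your own. Each camera call takes 0.05 s, during which the arm holds its last target. There are 200 camera calls.

### The job

The control knob of the salon's wax warmer was pulled off for cleaning and stands on the counter. Pick it up, turn it so that the flat in its bore (on the side its nose points to) matches the flat of the D-shaped spindle on the warmer, push it fully home, then press knob and spindle down against the spring to the stop and keep them pressed: finish with the gripper still on the knob, holding it down. Leave the jar, bottles and scissors as they stand.

Things in the scene. Friction and masses are not known exactly. Their poses are not given: they have to be found in the camera images.
- knob: Loose black control knob, 60 g, upright on the counter, bore down. Origin: centre of its underside, z up. Skirt 54 mm across, 5 mm high; above it, up to 32 mm, a 12-sided grip 34 mm across flats (flats face its x axis and every 30 degrees from it). +x is its nose: a tab 8 mm wide on the skirt reaching 37 mm from the axis, with a pale index line on tab and top.
- knob_bore (a point): Centre of the mouth of the knob's bore, at the knob's origin, with the knob's axes. The bore opens downwards, is 18 mm deep and 15.5 mm across, with one flat 3.25 mm from the axis on the nose side (+x). The knob matches when its +x is along the spindle's +x.
- spindle_tip (a point): Centre of the top of the warmer's upright steel spindle: a D-shaped bar 14 mm across with one flat 2.5 mm from its axis, top edge chamfered 1 mm. z up; +x points out of the flat. Unpressed it is 94 mm above the counter, 24 mm above the warmer's deck. The spindle turns about z only against stiff friction (0.12 N m) and stays where left.
- spindle_seat (a point): Point on the spindle's axis, 16 mm below its tip, same axes: top of the dark seat washer round its foot (44 mm across, cut straight on the flat's side, 12 mm from the axis). Unpressed 78 mm above the counter. The knob's origin is here when fully home; it sinks with the spindle.
- plunger (a joint): How far the spindle is pressed down, m: 0 released, 0.005 at the stop. Return spring: about 4 N to start it moving, about 9 N at the stop; then rigid.
- warmer: The wax warmer, fixed: white housing 170 (x) by 260 (y) mm, deck 70 mm above the counter. Origin: centre of its underside on the counter. An empty steel pot 124 mm across is centred at y = +55 mm, its rim 97 mm above the counter; the spindle's axis is at x = -15, y = -80 mm.
- cream_jar: Low round black cream jar, smooth, 54 mm across, 36 mm high, no skirt and no nose. Origin: centre of its underside. Not to be disturbed.
- spray_bottle: Clear spray bottle with white head, 54 mm across, 185 mm high, upright. Origin: centre of its underside. Not to be disturbed.
- dropper: Small amber bottle with black cap, 32 mm across, 75 mm high, upright. Origin: centre of its underside. Not to be disturbed.
- scissors: Scissors lying flat, 165 mm long along their x axis (blades to +x), about 75 mm over the grey finger rings, 8 mm high. Origin: on the counter near the pivot. Not to be disturbed.
There are look-alikes about, which are no part of the job. Leave any orange, pink or turquoise look-alike of the knob alone.

How it is judged:
By the outcome, as a careful person would: the job done as asked, in the order asked, and still so for the second after the job is handed in, while the arm keeps its last pose, push and grip.
It also fails if it takes over 42 s, if anything falls off the work surface, if the arm or the gripper's body presses on something with over 40 N, if the wrist force passes 120 N, or if a joint passes its speed limit or range.

## Working session

There is one attempt and no reset: what is moved stays moved. The work goes in short steps, Python scripts to look and compute and a shell command to move; the robot and the scene stay as the last step left them, time stands still between calls to the robot, and variables do not carry over. Pictures are saved under pics/ and viewed, at most 10 in all, crops included, and the job is handed in when it is done.

```bash
mkdir -p pics; ls; python3 - <<'E'
from cell import *
import cv2
s=sense();print(s['t'],s['tcp_pos'],s['eef_rot'],s['gripper_width'])
for n in("scene","top"):
    im=get_image(n);cv2.imwrite(f'pics/{n}0.png',im[:,:,::-1])
    for q in("knob","spindle_tip","cream_jar","warmer"):
        print(n,q,[(round(d['score'],2),[round(v*m,1) for v,m in zip(d['bbox'],(640,400,640,400))]) for d in spot_in(n,q)[:4]])
    print(camera_params(n))
print(camera_params("wrist"))
E
```

```text
pics
0.0 [ 0.16332444 -0.57708422  0.24355456] [-9.22916217e-04  9.90506644e-01  1.37461738e-01 -8.00802625e-05] 0.08765174762291156
scene knob [(0.83, [259.4, 182.8, 21.2, 20.1]), (0.76, [338.9, 193.0, 25.5, 16.6]), (0.75, [297.9, 178.2, 22.3, 20.1]), (0.66, [337.3, 220.4, 23.9, 19.7])]
scene spindle_tip [(0.66, [387.6, 157.0, 15.9, 14.0])]
scene cream_jar [(0.95, [247.2, 212.4, 23.4, 27.7])]
scene warmer [(0.97, [413.4, 164.3, 108.0, 66.8]), (0.53, [184.2, 264.8, 39.6, 79.3])]
{'fx': 369.84662556277306, 'fy': 369.84662556277306, 'cx': 317.5793730225814, 'cy': 199.7344079152304, 'view': array([[ 0.51367484,  0.8579752 , -0.00408831, -0.19342619],
       [-0.59067662,  0.35708957,  0.72359393,  0.33390944],
       [ 0.62228554, -0.36927713,  0.69021382, -1.39026889],
       [ 0.        ,  0.        ,  0.        ,  1.        ]])}
top knob [(0.86, [340.0, 267.4, 13.4, 16.8]), (0.75, [300.3, 189.6, 17.2, 15.0]), (0.63, [280.6, 217.8, 18.7, 20.3]), (0.59, [303.9, 258.6, 15.9, 17.1])]
top spindle_tip [(0.54, [221.1, 212.2, 13.1, 15.8])]
top cream_jar [(0.62, [289.3, 149.8, 9.7, 13.2]), (0
[... 240 characters left out ...]
01021779, -0.99993135, -0.00573547, -0.125111  ],
       [ 0.99131376,  0.00937728,  0.13118346, -0.57798361],
       [-0.13112067, -0.00702606,  0.99134152, -1.3049345 ],
       [ 0.        ,  0.        ,  0.        ,  1.        ]])}
{'fx': 345.69060117925716, 'fy': 345.69060117925716, 'cx': 323.5005291212195, 'cy': 194.30218246579938, 'tool_from_camera': array([[-2.96451781e-04,  9.63764894e-01,  2.66752959e-01,
         7.25569263e-02],
       [ 9.99999956e-01,  2.78450145e-04,  1.05308272e-04,
         6.54743155e-04],
       [ 2.72150156e-05,  2.66752978e-01, -9.63764934e-01,
        -1.39087329e-01],
       [ 0.00000000e+00,  0.00000000e+00,  0.00000000e+00,
         1.00000000e+00]])}
```

```bash
cat > h.py <<'E'
from cell import *
import cv2, numpy as np
from scipy.spatial.transform import Rotation as R
def cam(n,s=None):
    """intrinsics K and world->opencv camera (Rm,t)"""
    p=camera_params(n);K=np.array([[p['fx'],0,p['cx']],[0,p['fy'],p['cy']],[0,0,1]])
    if n=='wrist':
        T=np.eye(4);q=s['eef_rot'];T[:3,:3]=R.from_quat([q[1],q[2],q[3],q[0]]).as_matrix();T[:3,3]=s['tcp_pos']
        V=np.linalg.inv(T@p['tool_from_camera'])
    else: V=p['view']
    V=np.diag([1,-1,-1,1])@V
    return K,V[:3,:3],V[:3,3]
def ground(n,uv,z,s=None):
    K,A,t=cam(n,s);c=-A.T@t;d=A.T@np.linalg.inv(K)@np.array([*uv,1.])
    return c+d*(z-c[2])/d[2]
def proj(n,P,s=None):
    K,A,t=cam(n,s);p=(K@(A@np.atleast_2d(P).T+t[:,None])).T
    return p[:,:2]/p[:,2:]
E
python3 - <<'E'
import cv2,numpy as np
from h import ground
t=cv2.imread('pics/top0.png');s=cv2.imread('pics/scene0.png')
a=cv2.resize(t[120:310,130:400],None,fx=2.9,fy=2.9,interpolation=2)
cv2.imwrite('pics/t1.png',a)
cv2.imwrite('pics/s1.png',cv2.resize(s[110:310,150:480],None,fx=2.4,fy=2.4,interpolation=2))
for u in [(340,267.4),(300.3,189.6),(280.6,217.8),(303.9,258.6),(368.8,234.4)]: print('top',u,ground('top',u,.02).round(3))
print('sp',ground('top',(221.1,212.2),.085).round(3))
for u in [(259.4,182.8),(338.9,193),(297.9,178.2),(337.3,220.4),(247.2,212.4)]: print('sc',u,ground('scene',u,.02).round(3))
print('sp',ground('scene',(387.6,157),.085).round(3))
E
```

```text
top (340, 267.4) [ 0.382 -0.205  0.02 ]
top (300.3, 189.6) [ 0.61  -0.087  0.02 ]
top (280.6, 217.8) [ 0.525 -0.03   0.02 ]
top (303.9, 258.6) [ 0.407 -0.1    0.02 ]
top (368.8, 234.4) [ 0.479 -0.289  0.02 ]
sp [0.534 0.133 0.085]
sc (259.4, 182.8) [ 0.386 -0.2    0.02 ]
sc (338.9, 193) [ 0.541 -0.029  0.02 ]
sc (297.9, 178.2) [ 0.426 -0.096  0.02 ]
sc (337.3, 220.4) [ 0.626 -0.09   0.02 ]
sc (247.2, 212.4) [ 0.479 -0.278  0.02 ]
sp [0.544 0.13  0.085]
```

View pics/t1.png

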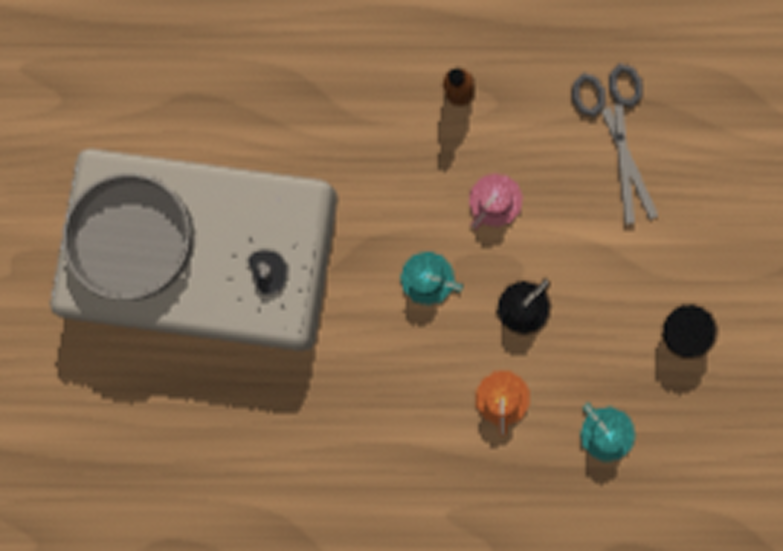

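View pics/s1.png

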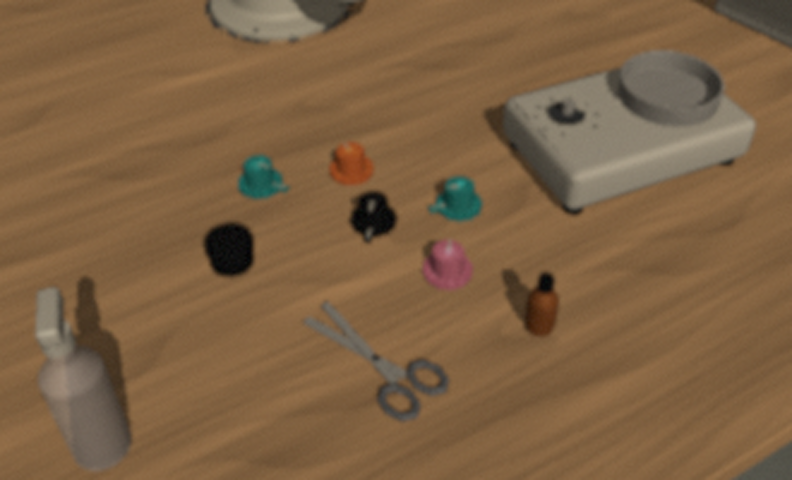

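The black knob is at about (310, 226) in the top picture, with its nose up and to the right. The black disc without a nose at (368, 234) is the jar. The spindle is at about (221, 212). I'll move the wrist camera over the knob.

```bash
python3 -m jog '[{"tx":0.4,"ty":-0.3},{"tx":0.9,"ty":-0.7},{"tx":1,"ty":-0.78},{"tx":1,"ty":-0.78},{"tx":1,"ty":-0.78},{"tx":1,"ty":-0.78},{"tx":1,"ty":-0.78},{"tx":1,"ty":-0.78},{"tx":1,"ty":-0.78},{"tx":1,"ty":-0.78},{"tx":1,"ty":-0.78},{"tx":1,"ty":-0.78},{"tx":1,"ty":-0.78},{"tx":1,"ty":-0.78},{"tx":1,"ty":-0.78},{"tx":0.7,"ty":-0.6},{"tx":0},{"tx":0}]'
python3 - <<'E'
from h import *
print('top est',ground('top',(310.3,225.9),.025).round(3))
s=sense();im=get_image('wrist');cv2.imwrite('pics/w1.png',im[:,:,::-1]);np.save('w1.npy',np.r_[s['tcp_pos'],s['eef_rot']])
print(s['tcp_pos'],s['q'])
for d in spot_in('wrist','knob'): print(d['score'],np.multiply(d['bbox'],[640,400,640,400]).round(1))
E
```

```text
top est [ 0.502 -0.117  0.025]
[ 0.16336276 -0.57733744  0.24459024] [-1.35174539e+00  9.11142657e-02  1.23075739e+00  5.40013753e-06
  1.81978156e+00 -5.66773146e-02]validation failed for argument at $[0]...
```

View pics/w1.png

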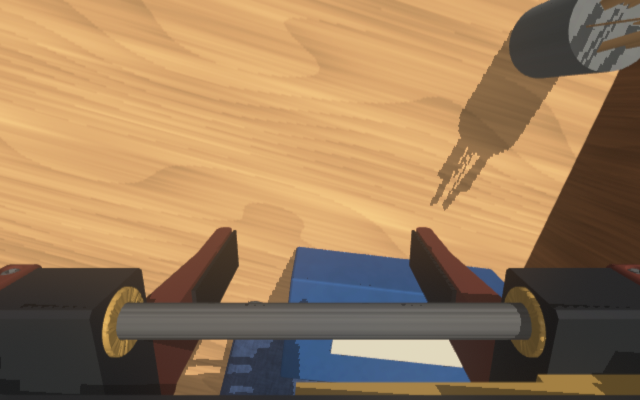

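The wrist picture is still from the start pose: the move was refused because rows need every key. The fingers fill its lower part, and image up is tool +x, so I'll stop about 60 mm short of the knob.

```bash
python3 -m jog '[{"jaw":87,"tx":0.4,"ty":-0.3,"tz":0,"turn":0},{"jaw":87,"tx":0.9,"ty":-0.8,"tz":0,"turn":0},{"jaw":87,"tx":1,"ty":-0.9,"tz":0,"turn":0},{"jaw":87,"tx":1,"ty":-0.9,"tz":0,"turn":0},{"jaw":87,"tx":1,"ty":-0.9,"tz":0,"turn":0},{"jaw":87,"tx":1,"ty":-0.9,"tz":0,"turn":0},{"jaw":87,"tx":1,"ty":-0.9,"tz":0,"turn":0},{"jaw":87,"tx":1,"ty":-0.9,"tz":0,"turn":0},{"jaw":87,"tx":1,"ty":-0.9,"tz":0,"turn":0},{"jaw":87,"tx":1,"ty":-0.9,"tz":0,"turn":0},{"jaw":87,"tx":1,"ty":-0.9,"tz":0,"turn":0},{"jaw":87,"tx":1,"ty":-0.9,"tz":0,"turn":0},{"jaw":87,"tx":1,"ty":-0.9,"tz":0,"turn":0},{"jaw":87,"tx":0.5,"ty":-0.6,"tz":0,"turn":0},{"jaw":87,"tx":0,"ty":0,"tz":0,"turn":0}]'
python3 - <<'E'
from h import *
s=sense();im=get_image('wrist');cv2.imwrite('pics/w2.png',im[:,:,::-1]);np.save('w2.npy',np.r_[s['tcp_pos'],s['eef_rot']])
print(s['t'],s['tcp_pos'],s['q'])
for d in spot_in('wrist','knob'): print(d['score'],np.multiply(d['bbox'],[640,400,640,400]).round(1))
E
```

```text
t: 1.85
tcp_pos: [0.4395, -0.1342, 0.2447]
eef_rot: [-0.001, 0.99, 0.14, 0.0]
force: [0.3, 0.4, -0.3]
gripper_width: 0.0868
gripper_force: 0.0
1.85 [ 0.43951371 -0.13419067  0.24470688] [-3.71542284e-01 -2.87698383e-01  1.58497638e+00  1.68816370e-03
  1.84414987e+00  9.18309618e-01]
0.92 [322.7   9.   53.6  11.8]
0.78 [245.6  49.3  57.1  56.6]
0.78 [286.5 182.8  48.5  58.3]
0.65 [363.7 230.4  45.2  58.3]
0.58 [328.1 104.1  54.9  54.2]
```

View pics/w2.png

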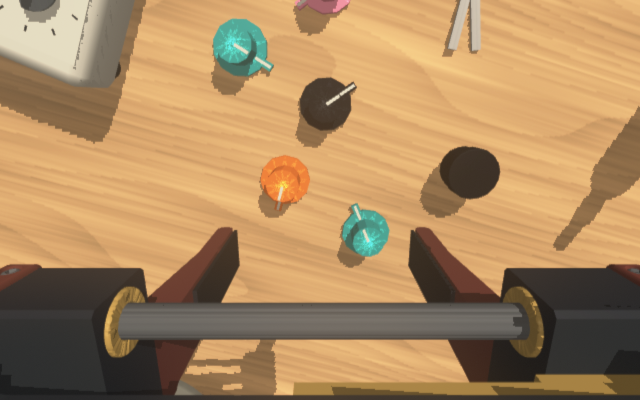

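Knob at about (327, 104), its index line running to (355, 85). I'll fit its pose from this picture, then look closer.

```bash
python3 - <<'E'
from h import *
im=cv2.imread('pics/w2.png')
a=np.load('w2.npy');s=dict(tcp_pos=a[:3],eef_rot=a[3:])
sub=im[70:135,295:365].astype(int)
dark=(sub.max(2)<75).astype('uint8');v,u=np.nonzero(dark);print('dark ext',u.min()+295,u.max()+295,v.min()+70,v.max()+70)
pale=(sub.min(2)>150);v,u=np.nonzero(pale);P=np.c_[u+295,v+70];print(P.min(0),P.max(0),len(P))
c,ax=cv2.PCACompute(P.astype(float),None);print(c,ax[0])
for uv,z in [((328,104),.015),((355,85),.005),((327,104),.032)]: print(uv,ground('wrist',uv,z,s).round(4))
E
```

```text
dark ext 301 349 79 128
[326  84] [354 104] 76
[[339.88157895  94.43421053]] [ 0.81965983 -0.57285056]
(328, 104) [ 0.5057 -0.1203  0.015 ]
(355, 85) [ 0.5319 -0.1421  0.005 ]
(327, 104) [ 0.5056 -0.1191  0.032 ]
```

```bash
python3 -m jog '[{"jaw":87,"tx":0.38,"ty":-0.5,"tz":0,"turn":0},{"jaw":87,"tx":0.6,"ty":-1,"tz":0,"turn":0},{"jaw":87,"tx":0.6,"ty":-1,"tz":0,"turn":0},{"jaw":87,"tx":0.6,"ty":-1,"tz":0,"turn":0},{"jaw":87,"tx":0.6,"ty":-1,"tz":0,"turn":0},{"jaw":87,"tx":0.6,"ty":-1,"tz":0,"turn":0},{"jaw":87,"tx":0.6,"ty":-1,"tz":0,"turn":0},{"jaw":87,"tx":0.6,"ty":-1,"tz":0,"turn":0},{"jaw":87,"tx":0.06,"ty":-0.13,"tz":0,"turn":0},{"jaw":87,"tx":0,"ty":0,"tz":0,"turn":0},{"jaw":87,"tx":0,"ty":0,"tz":0,"turn":0}]'
python3 - <<'E'
from h import *
s=sense();im=get_image('wrist');cv2.imwrite('pics/w3.png',im[:,:,::-1]);np.save('w3.npy',np.r_[s['tcp_pos'],s['eef_rot']])
p=proj('wrist',[[.54,.132,.094]],s)[0].round().astype(int);print(p)
o=np.clip(p-[80,60],0,[480,280]);print('crop',o)
cv2.imwrite('pics/w3c.png',cv2.resize(im[o[1]:o[1]+120,o[0]:o[0]+160,::-1],None,fx=5,fy=5,interpolation=cv2.INTER_CUBIC))
for q in('spindle_tip','spindle_seat','warmer'):
  for d in spot_in('wrist',q): print(q,d['score'],np.multiply(d['bbox'],[640,400,640,400]).round(1))
E
```

```text
t: 2.87
tcp_pos: [0.5098, 0.1187, 0.2445]
eef_rot: [0.0, 0.991, 0.137, -0.0]
force: [-0.2, -0.5, 0.4]
gripper_width: 0.0869
gripper_force: 0.0
[317 148]
crop [237  88]
spindle_tip 0.82 [318.4 152.6  39.2  49.3]
spindle_seat 0.76 [318.7 154.2  38.8  42.8]
warmer 0.95 [240.1 116.2 326.  231.2]
```

View pics/w3c.png

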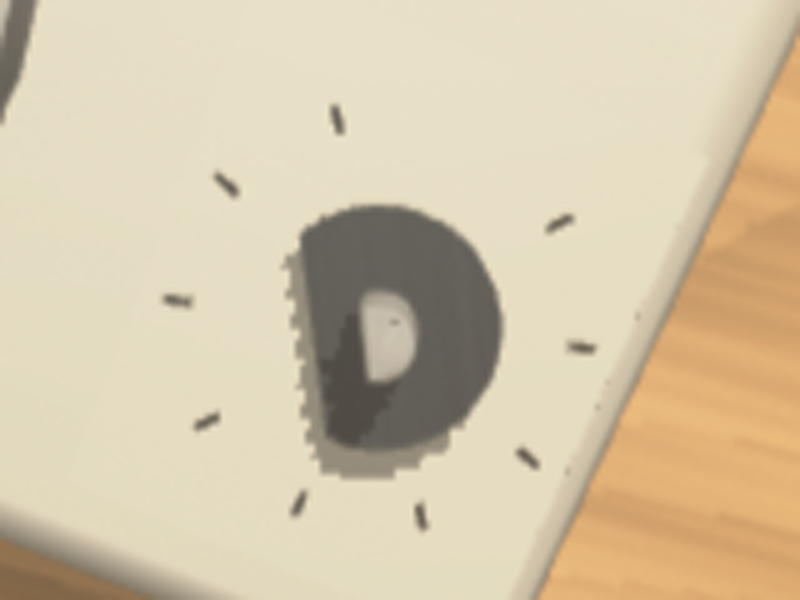

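The D spindle is clear at crop (390, 335), with its flat facing image-left and parallel to the washer's cut edge. I'll fit rendered silhouettes to it, and to the knob from the w2 picture.

```bash
cat > fit.py <<'E'
from h import *
from scipy.optimize import minimize
S=8
def D(r,f,n=73):
    """D outline: circle radius r cut at x=f (f>=r: full circle)"""
    a=np.arccos(min(f/r,1.));t=np.linspace(a,2*np.pi-a,n);return np.c_[r*np.cos(t),r*np.sin(t)]
def prism(o,z0,z1): return np.vstack([np.c_[o,0*o[:,:1]+z] for z in(z0,z1)])
t12=np.radians(np.arange(15,375,30));g=17/np.cos(np.pi/12)
KNOB=[prism(D(.027,1),0,.005),prism(g*np.c_[np.cos(t12),np.sin(t12)],.005,.032),
      prism(np.array([[.02,-.004],[.037,-.004],[.037,.004],[.02,.004]]),0,.005)]
KNOB[1][:,:2]/=1000
WASH=[prism(D(.022,.012),-.008+.002,0)]
TIP=[prism(D(.007,.0025),-.016,-.001),prism(D(.006,.0015),-.001,0)]
def render(parts,p,z,s,box):
    x0,y0,w,h=box;m=np.zeros((h*S,w*S),np.uint8);c,n=np.cos(p[2]),np.sin(p[2])
    for P in parts:
        W=np.c_[p[0]+c*P[:,0]-n*P[:,1],p[1]+n*P[:,0]+c*P[:,1],P[:,2]+z]
        uv=(proj('wrist',W,s)-[x0,y0]+.5)*S
        cv2.fillConvexPoly(m,np.round(cv2.convexHull(uv.astype('float32'))).astype(int),255)
    return cv2.resize(m,(w,h),interpolation=cv2.INTER_AREA)/255.
def fit(parts,mask,p0,z,s,box):
    f=lambda p:np.abs(render(parts,p,z,s,box)-mask).sum()
    best=min((minimize(f,p0,method='Nelder-Mead',options=dict(xatol=1e-5,fatol=.01,initial_simplex=np.array(p0)+np.array([[0,0,0],[a,0,0],[0,a,0],[0,0,50*a]]))) for a in(.003,-.003,.006)),key=lambda r:r.fun)
    return best.x,best.fun,mask.sum()
def load(n):
    a=np.load(n+'.npy');return cv2.imread(f'pics/{n}.png').astype(int),dict(tcp_pos=a[:3],eef_rot=a[3:])
def biggest(m,fill=True):
    c=max(cv2.findContours(m.astype('uint8'),0,1)[0],key=cv2.contourArea);o=np.zeros(m.shape,np.uint8);cv2.drawContours(o,[c],-1,1,-1);return o.astype(float)
def show(l,r): x,e,n=r;print(l,(x[:2]*1000).round(2),np.degrees(x[2]).round(2),'err px',round(e,1),'of',n)
E
python3 - <<'E'
from fit import *
im,s=load('w3');box=(280,110,80,85);b=im[110:195,280:360]
p0=[.54,.132,np.radians(106)]
m=biggest(b.max(2)<122)
rw=fit(WASH,m,p0,.078,s,box);show('washer',rw)
inner=(cv2.erode(m,np.ones((5,5)))>0)&(b.min(2)>120)
rt=fit(TIP,biggest(inner),p0,.094,s,box);show('tip',rt)
im,s=load('w2');box=(285,60,90,85);b=im[60:145,285:375]
pale=(b.min(2)>140)
m=biggest((b.max(2)<80)|cv2.dilate(pale.astype('uint8'),np.ones((3,3))).astype(bool)&(b.max(2)-b.min(2)<45)|pale)
show('knob',fit(KNOB,m,[.5057,-.1195,np.radians(-40)],0,s,box))
E
```

```text
washer [531.12 134.42] 112.07 err px 95.1 of 1522.0
tip [531.95 134.48] 108.18 err px 25.3 of 161.0
knob [ 504.38 -117.32] -39.28 err px 150.9 of 2037.0
```

```bash
python3 -m jog '[{"jaw":60,"tx":-0.2,"ty":0.5,"tz":0.1,"turn":0},{"jaw":60,"tx":-0.42,"ty":0.95,"tz":0.25,"turn":0},{"jaw":60,"tx":-0.42,"ty":0.95,"tz":0.25,"turn":0},{"jaw":60,"tx":-0.42,"ty":0.95,"tz":0.25,"turn":0},{"jaw":60,"tx":-0.42,"ty":0.95,"tz":0.3,"turn":0},{"jaw":60,"tx":-0.42,"ty":0.95,"tz":0.3,"turn":0},{"jaw":60,"tx":-0.42,"ty":0.95,"tz":0.3,"turn":0},{"jaw":60,"tx":-0.42,"ty":0.95,"tz":0.2,"turn":0},{"jaw":60,"tx":-0.2,"ty":0.4,"tz":0.1,"turn":-0.5},{"jaw":60,"tx":0,"ty":0,"tz":0,"turn":-0.3},{"jaw":60,"tx":0,"ty":0,"tz":0,"turn":0}]'
python3 - <<'E'
from fit import *
s=sense();im=get_image('wrist');cv2.imwrite('pics/w4.png',im[:,:,::-1]);np.save('w4.npy',np.r_[s['tcp_pos'],s['eef_rot']])
im,s=load('w4')
p=[.5044,-.1173,np.radians(-39.3)]
c=proj('wrist',[[*p[:2],.015]],s)[0].round().astype(int);box=(c[0]-60,c[1]-60,120,120);x0,y0=c-60
b=im[y0:y0+120,x0:x0+120];print(c)
pale=(b.min(2)>140)
m=biggest((b.max(2)<80)|pale)
r=fit(KNOB,m,p,0,s,box);show('knob',r)
e=render(KNOB,r[0],0,s,box)>.5;v=b.astype('uint8').copy();cs,_=cv2.findContours(e.astype('uint8'),0,1)
V=cv2.resize(v,None,fx=4,fy=4,interpolation=cv2.INTER_CUBIC);cv2.drawContours(V,[q*4+2 for q in cs],-1,(0,255,0),1)
M=cv2.cvtColor(cv2.resize((m*255).astype('uint8'),None,fx=2,fy=2),8)
V2=np.zeros((480,720,3),np.uint8);V2[:,:480]=V;V2[:240,480:]=M;cv2.imwrite('pics/w4c.png',V2)
v_,u_=np.nonzero(pale);P=np.c_[u_+x0,v_+y0];print(P.min(0),P.max(0),len(P))
E
```

```text
t: 3.98
tcp_pos: [0.4741, -0.1268, 0.183]
eef_rot: [-0.0, 0.984, 0.178, -0.0]
force: [0.3, 0.1, -0.7]
gripper_width: 0.06
gripper_force: 0.0
[325 146]
knob [ 504.3  -117.29] -50.38 err px 702.7 of 2159.0
[326 125] [360 149] 130
```

View pics/w4c.png

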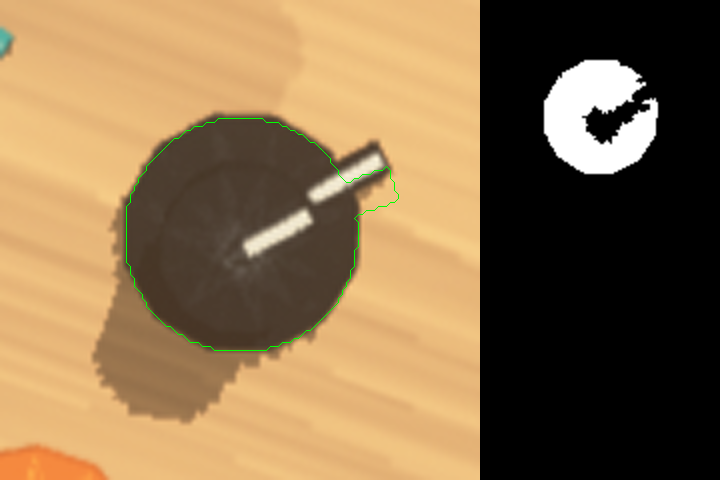

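The knob is clear: the line runs from its top centre at crop (245, 248) to the tab tip at (382, 160). The mask broke at the line, so I'll repair it and refit.

```bash
python3 - <<'E'
from fit import *
im,s=load('w4');x0,y0=265,86;box=(x0,y0,120,120);b=im[y0:y0+120,x0:x0+120]
for th in (95,110):
    pale=(b.max(2)-b.min(2)<70)&(b.min(2)>100)
    m=biggest(cv2.morphologyEx(((b.max(2)<th)|pale).astype('uint8'),cv2.MORPH_CLOSE,np.ones((3,3))))
    r=fit(KNOB,m,[.5043,-.1173,np.radians(-39.3)],0,s,box);show('knob',r)
# line: tab piece at z=.005, top piece at z=.032
f=lambda c,z:ground('wrist',(x0+(c[0]-1.5)/4,y0+(c[1]-1.5)/4),z,s)[:2]
for A,B,z in [((345,178),(380,160),.005),((245,248),(310,215),.032)]:
    a,c=f(A,z),f(B,z);print(a.round(4),c.round(4),np.degrees(np.arctan2(*(c-a)[::-1])))
print(sense()['q'].round(3))
im,s=load('w3');box=(280,110,80,85);b=im[110:195,280:360];m=biggest(b.max(2)<122)
for k,h in [('0',.0),('4',.004),('8',.008)]:
    show('washer h'+k,fit([prism(D(.022,.012),-h,0)],m,[.532,.1344,1.95],.078,s,box))
E
```

```text
knob [ 504.7  -117.15] -41.26 err px 106.2 of 2771.0
knob [ 504.5  -117.19] -40.71 err px 86.7 of 2821.0
[ 0.5251 -0.1349] [ 0.5316 -0.1408] -42.40166111955621
[ 0.5058 -0.1178] [ 0.517  -0.1281] -42.61818827810851
[-0.329 -0.208  1.627  0.     1.723  0.885]Traceback (most recent call last):
  File "<stdin>", line 14, in <module>
  File "fit.py", line 23, in fit
    best=min((minimize(f,p0,method='Nelder-Mead',options=dict(xatol=1e-5,fatol=.01,initial_simplex=np.array(p0)+np.array([[0,0,0],[a,0,0],[0,a,0],[0,0,50*a]]))) for a in(.003,-.003,.006)),key=lambda r:r.fun)
  File "fit.py", line 23, in <genexpr>
    best=min((minimize(f,p0,method='Nelder-Mead',options=dict(xatol=1e-5,fatol=.01,initial_simplex=np.array(p0)+np.array([[0,0,0],[a,0,0],[0,a,0],[0,0,50*a]]))) for a in(.003,-.003,.006)),key=lambda r:r.fun)
              ~~~~~~~~^^^^^^^^^^^^^^^^^^^^^^^^^^^^^^^^^^^^^^^^^^^^^^^^^^^^^^^^^^^^^^^^^^^^^^^^^^^^^^^^^^^^^^^^^^^^^^^^^^^^^^^^^^^^^^^^^^^^^^^^^^^^^^^^^^^^^^^^^^
    res = _minimize_neldermead(fun, x0, args, callback, bounds=bounds,
                               **options)
    fxr = func(xr)
    fx = function(np.copy(x), *(wrapper_args + args))
  File "fit.py", line 22, in <lambda>
    f=lambda p:np.abs(render(parts,p,z,s,box)-mask).sum()
                      ~~~~~~^^^^^^^^^^^^^^^^^
  File "fit.py", line 18, in render
    uv=(proj('wrist',W,s)-[x0,y0]+.5)*S
        ~~~~^^^^^^^^^^^^^
  File "h.py", line 17, in proj
    K,A,t=cam(n,s);p=(K@(A@np.atleast_2d(P).T+t[:,None])).T
          ~~~^^^^^
  File "h.py", line 6, in cam
    p=camera_params(n);K=np.array([[p['fx'],0,p['cx']],[0,p['fy'],p['cy']],[0,0,1]])
ValueError: time passes only in moves, steps and waits
```

```bash
sed -i 's/    p=camera_params(n);K/    p=CP(n);K/; s/^def cam(/import functools\nCP=functools.cache(camera_params)\ndef cam(/' h.py
python3 -m jog '[{"jaw":60,"tx":0.5,"ty":0.01,"tz":0.2,"turn":0.38},{"jaw":60,"tx":0.57,"ty":0,"tz":0.6,"turn":0},{"jaw":60,"tx":0,"ty":0,"tz":0.9,"turn":0},{"jaw":60,"tx":0,"ty":0,"tz":0.9,"turn":0},{"jaw":60,"tx":0,"ty":0,"tz":0.9,"turn":0},{"jaw":60,"tx":0,"ty":0,"tz":0.8,"turn":0},{"jaw":60,"tx":0,"ty":0,"tz":0.5,"turn":0},{"jaw":60,"tx":0,"ty":0,"tz":0.28,"turn":0},{"jaw":60,"tx":0,"ty":0,"tz":0,"turn":0},{"jaw":45,"tx":0,"ty":0,"tz":0,"turn":0},{"jaw":30,"tx":0,"ty":0,"tz":0,"turn":0},{"jaw":25,"tx":0,"ty":0,"tz":0,"turn":0},{"jaw":25,"tx":0,"ty":0,"tz":0,"turn":0},{"jaw":25,"tx":0,"ty":0,"tz":0,"turn":0},{"jaw":25,"tx":0,"ty":0,"tz":0,"turn":0}]' 30
```

```text
t: 5.28
tcp_pos: [0.5061, -0.1149, 0.032]
eef_rot: [0.001, 0.987, 0.159, 0.001]
force: [0.1, -0.6, 5.2]
gripper_width: 0.0341
gripper_force: 30.0
```

```bash
python3 - <<'E'
from fit import *
im,s=load('w3');box=(280,110,80,85);b=im[110:195,280:360]
for th in(110,130):
  m=biggest(b.max(2)<th)
  for h in (0,.003,.008):
    show(f'washer th{th} h{h}',fit([prism(D(.022,.012),-h,0)],m,[.532,.1344,1.95],.078,s,box))
  t=(cv2.erode(m,np.ones((5,5)))>0)&(b.min(2)>th)
  show('tip',fit(TIP,biggest(t),[.532,.1344,1.95],.094,s,box))
E
```

```text
washer th110 h0 [531.25 134.6 ] 111.71 err px 113.5 of 1482.0
washer th110 h0.003 [531.06 134.58] 111.51 err px 123.7 of 1482.0
washer th110 h0.008 [530.9  134.62] 109.77 err px 140.4 of 1482.0
tip [532.1  134.39] 110.6 err px 17.1 of 172.0
washer th130 h0 [531.58 134.66] 112.08 err px 50.2 of 1558.0
washer th130 h0.003 [531.36 134.61] 112.13 err px 56.1 of 1558.0
washer th130 h0.008 [531.2  134.63] 111.89 err px 68.5 of 1558.0
tip [532.   134.53] 102.75 err px 34.6 of 150.0
```

The grip reads 34.1 mm, so the pads sit on the flats. I'll lift and carry it to a spot 60 mm beyond the spindle, then turn there.

```bash
python3 -m jog '[{"jaw":25,"tx":0,"ty":0,"tz":-0.3,"turn":0},{"jaw":25,"tx":0,"ty":0,"tz":-0.7,"turn":0},{"jaw":25,"tx":0,"ty":0,"tz":-1,"turn":0},{"jaw":25,"tx":0,"ty":0,"tz":-1,"turn":0},{"jaw":25,"tx":0,"ty":0,"tz":-0.9,"turn":0},{"jaw":25,"tx":0.35,"ty":-0.42,"tz":-0.6,"turn":0},{"jaw":25,"tx":0.65,"ty":-0.84,"tz":0,"turn":0},{"jaw":25,"tx":0.65,"ty":-0.84,"tz":0,"turn":0},{"jaw":25,"tx":0.65,"ty":-0.84,"tz":0,"turn":0},{"jaw":25,"tx":0.65,"ty":-0.84,"tz":0,"turn":0},{"jaw":25,"tx":0.65,"ty":-0.84,"tz":0,"turn":0},{"jaw":25,"tx":0.65,"ty":-0.84,"tz":0,"turn":0},{"jaw":25,"tx":0.65,"ty":-0.84,"tz":0,"turn":0},{"jaw":25,"tx":0.35,"ty":-0.42,"tz":0,"turn":0},{"jaw":25,"tx":0,"ty":0,"tz":0,"turn":-0.5}]' && python3 -m jog '[{"jaw":25,"tx":0,"ty":0,"tz":0,"turn":-1},{"jaw":25,"tx":0,"ty":0,"tz":0,"turn":-1},{"jaw":25,"tx":0,"ty":0,"tz":0,"turn":-1},{"jaw":25,"tx":0,"ty":0,"tz":0,"turn":-1},{"jaw":25,"tx":0,"ty":0,"tz":0,"turn":-1},{"jaw":25,"tx":0,"ty":0,"tz":0,"turn":-1},{"jaw":25,"tx":0,"ty":0,"tz":0,"turn":-1},{"jaw":25,"tx":0,"ty":0,"tz":0,"turn":-1},{"jaw":25,"tx":0,"ty":0,"tz":0,"turn":-1},{"jaw":25,"tx":0,"ty":0,"tz":0,"turn":-1},{"jaw":25,"tx":0,"ty":0,"tz":0,"turn":-1},{"jaw":25,"tx":0,"ty":0,"tz":0,"turn":-1},{"jaw":25,"tx":0,"ty":0,"tz":0,"turn":-1}]' && python3 -m jog '[{"jaw":25,"tx":0,"ty":0,"tz":0,"turn":-1},{"jaw":25,"tx":0,"ty":0,"tz":0,"turn":-1},{"jaw":25,"tx":0,"ty":0,"tz":0,"turn":-1},{"jaw":25,"tx":0,"ty":0,"tz":0,"turn":-1},{"jaw":25,"tx":0,"ty":0,"tz":0,"turn":-1},{"jaw":25,"tx":0,"ty":0,"tz":0,"turn":-1},{"jaw":25,"tx":0,"ty":0,"tz":0,"turn":-1},{"jaw":25,"tx":0,"ty":0,"tz":0,"turn":-1},{"jaw":25,"tx":0,"ty":0,"tz":0,"turn":-1},{"jaw":25,"tx":0,"ty":0,"tz":0,"turn":-1},{"jaw":25,"tx":0,"ty":0,"tz":0,"turn":-1},{"jaw":25,"tx":0,"ty":0,"tz":0,"turn":-1},{"jaw":25,"tx":0,"ty":0,"tz":0,"turn":-0.1},{"jaw":25,"tx":0,"ty":0,"tz":0,"turn":0},{"jaw":25,"tx":0,"ty":0,"tz":0,"turn":0}]'
python3 - <<'E'
from fit import *
s=sense();im=get_image('wrist');cv2.imwrite('pics/w5.png',im[:,:,::-1]);np.save('w5.npy',np.r_[s['tcp_pos'],s['eef_rot']])
im2=cv2.imread('pics/w5.png');cv2.imwrite('pics/w5c.png',cv2.resize(im2[60:300,200:450],None,fx=2.4,fy=2.4,interpolation=2))
print(s['tcp_pos'],s['eef_rot'],s['q'],proj('wrist',[[.532,.1345,.094]],s))
for q in('knob','spindle_tip'):
  for d in spot_in('wrist',q): print(q,d['score'],np.multiply(d['bbox'],[640,400,640,400]).round(1))
E
```

```text
t: 6.53
tcp_pos: [0.5917, 0.1299, 0.1654]
eef_rot: [-0.001, 0.982, 0.187, -0.0]
force: [-0.3, 0.4, -0.9]
gripper_width: 0.0336
gripper_force: 30.0
t: 7.62
tcp_pos: [0.5913, 0.1263, 0.1659]
eef_rot: [-0.0, 0.645, 0.764, -0.0]
force: [-0.4, -0.1, -0.4]
gripper_width: 0.0337
gripper_force: 30.0
t: 8.87
tcp_pos: [0.5914, 0.1263, 0.1658]
eef_rot: [-0.0, 0.072, 0.997, -0.0]
force: [-0.0, 0.0, -0.8]
gripper_width: 0.0338
gripper_force: 30.0
[0.5914183  0.12628266 0.16582274] [-9.70528925e-05  7.18814935e-02  9.97413175e-01 -3.67529481e-07] [ 1.54091597e-01  1.02361256e-01  1.35786909e+00  4.30494813e-05
  1.68155164e+00 -1.27281290e+00] [[324.11611026 121.28726183]]
knob 0.87 [147.1 143.1  78.5  61.6]
knob 0.86 [333.2 249.8 113.1 108.6]
knob 0.81 [100.3 238.4  71.2  63.9]
knob 0.59 [26.  21.6 49.9 43.3]
spindle_tip 0.84 [323.8 117.6  59.8  72.7]
```

View pics/w5c.png

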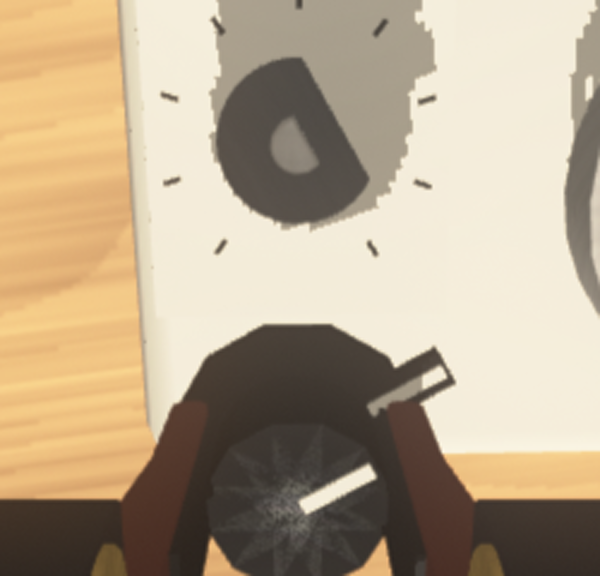

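The knob in the hand and the spindle show together. The flat faces right and up with its edge normal parallel to the nose line, so the yaw looks matched. The tip is at crop (295, 145), the tab at (410, 385). I'll fit both in this one picture, so camera bias mostly cancels.

```bash
python3 - <<'E'
from fit import *
im,s=load('w5')
box=(280,75,85,85);b=im[75:160,280:365];p0=[.532,.1345,1.95]
print('vals',im[120,300],im[118,323],im[145,322],im[100,330],im[110,365],im[205,322])
for th in(100,115):
  m=biggest(b.max(2)<th)
  for h in(0,.004):
    rw=fit([prism(D(.022,.012),-h,0)],m,p0,.078,s,box);show(f'washer {th} {h}',rw)
e=(cv2.erode(m,np.ones((7,7)))>0)
for th in(100,112,124):
    t=e&(b.min(2)>th);
    if t.sum()>50: rt=fit(TIP,biggest(t),p0,.094,s,box);show(f'tip {th}',rt)
box=(265,185,135,41);b=im[185:226,265:400]
K=[KNOB[0],KNOB[2]]
zk=s['tcp_pos'][2]-.032
for th in(80,100):
    tab=np.zeros(b.shape[:2],bool);tab[15:,85:]=True
    m=(b.max(2)<th)|(tab&(b.max(2)-b.min(2)<60)&(b.max(2)<190))
    m=m.astype('uint8');m=cv2.morphologyEx(m,cv2.MORPH_CLOSE,np.ones((5,5)))
    show(f'knob {th}',fit(K,biggest(m),[s['tcp_pos'][0],s['tcp_pos'][1],1.95],zk,s,box))
f=lambda c,z:ground('wrist',(200+(c[0]-.7)/2.4,60+(c[1]-.7)/2.4),z,s)[:2]
a,c=f((372,410),zk+.005),f((446,366),zk+.005);print('tabline',a,c,np.degrees(np.arctan2(*(c-a)[::-1])))
a,c=f((302,507),zk+.032),f((374,471),zk+.032);print('topline',a,c,np.degrees(np.arctan2(*(c-a)[::-1])))
a,c=f((302,58),.078),f((367,179),.078);print('washer cut',np.degrees(np.arctan2(*(c-a)[::-1]))+90)
E
```

```text
vals [73 79 87] [124 135 144] [73 80 87] [71 77 81] [140 158 167] [55 63 71]
washer 100 0 [531.62 134.37] 112.11 err px 180.8 of 2930.0
washer 100 0.004 [531.62 134.37] 112.11 err px 180.8 of 2930.0
washer 115 0 [531.54 134.33] 112.4 err px 127.2 of 2985.0
washer 115 0.004 [531.54 134.33] 112.4 err px 127.2 of 2985.0
tip 100 [531.42 134.31] 107.76 err px 43.1 of 285.0
tip 112 [531.4  134.89] 96.24 err px 88.7 of 234.0
knob 80 [593.01 125.48] 113.04 err px 75.5 of 2456.0
knob 100 [592.86 125.39] 112.87 err px 77.7 of 2484.0
tabline [0.5858978  0.14248828] [0.57829105 0.15911772] 114.5806299203655
topline [0.59221527 0.12627974] [0.58689364 0.14036345] 110.69943802164653
washer cut 111.2103299402306
```

```bash
python3 -m jog '[{"jaw":25,"tx":0.5,"ty":0,"tz":0,"turn":0},{"jaw":25,"tx":0.8,"ty":0,"tz":0,"turn":0},{"jaw":25,"tx":0.57,"ty":-0.01,"tz":0.1,"turn":0},{"jaw":25,"tx":0.2,"ty":0,"tz":0.4,"turn":0},{"jaw":25,"tx":0,"ty":0,"tz":0.5,"turn":0},{"jaw":25,"tx":0,"ty":0,"tz":0.2,"turn":0},{"jaw":25,"tx":0,"ty":0,"tz":0,"turn":0}]' 40; python3 -m jog '[{"jaw":25,"tx":0,"ty":0,"tz":0.06,"turn":0},{"jaw":25,"tx":0,"ty":0,"tz":0.06,"turn":0},{"jaw":25,"tx":0,"ty":0,"tz":0.06,"turn":0},{"jaw":25,"tx":0,"ty":0,"tz":0.06,"turn":0},{"jaw":25,"tx":0,"ty":0,"tz":0,"turn":0}]'
```

```text
t: 9.6
tcp_pos: [0.529, 0.1345, 0.1279]
eef_rot: [-0.002, 0.071, 0.997, -0.0]
force: [-0.1, -0.2, -0.5]
gripper_width: 0.0334
gripper_force: 40.0
t: 10.02
tcp_pos: [0.5301, 0.1346, 0.1224]
eef_rot: [-0.0, 0.071, 0.998, -0.0]
force: [-0.1, -0.2, -0.2]
gripper_width: 0.0338
gripper_force: 40.0
```

```bash
for i in 1; do python3 -m jog '[{"jaw":25,"tx":0,"ty":0,"tz":0.06,"turn":0},{"jaw":25,"tx":0,"ty":0,"tz":0.06,"turn":0},{"jaw":25,"tx":0,"ty":0,"tz":0,"turn":0}]';python3 -m jog '[{"jaw":25,"tx":0,"ty":0,"tz":0.06,"turn":0},{"jaw":25,"tx":0,"ty":0,"tz":0.06,"turn":0},{"jaw":25,"tx":0,"ty":0,"tz":0,"turn":0}]'; done
```

```text
t: 10.27
tcp_pos: [0.5298, 0.1347, 0.1185]
eef_rot: [-0.0, 0.07, 0.998, -0.0]
force: [0.6, -0.0, -0.2]
gripper_width: 0.0332
gripper_force: 40.0
t: 10.52
tcp_pos: [0.5298, 0.1347, 0.1148]
eef_rot: [-0.0, 0.07, 0.998, -0.0]
force: [-0.3, 0.4, -0.7]
gripper_width: 0.0337
gripper_force: 40.0
```

```bash
python3 -m jog '[{"jaw":25,"tx":0,"ty":0,"tz":0.06,"turn":0},{"jaw":25,"tx":0,"ty":0,"tz":0.06,"turn":0},{"jaw":25,"tx":0,"ty":0,"tz":0,"turn":0}]';python3 -m jog '[{"jaw":25,"tx":0,"ty":0,"tz":0.06,"turn":0},{"jaw":25,"tx":0,"ty":0,"tz":0,"turn":0}]';python3 -m jog '[{"jaw":25,"tx":0,"ty":0,"tz":0.06,"turn":0},{"jaw":25,"tx":0,"ty":0,"tz":0,"turn":0}]'
```

```text
t: 10.77
tcp_pos: [0.5298, 0.1347, 0.1112]
eef_rot: [-0.0, 0.07, 0.998, -0.0]
force: [-0.6, 0.1, -0.9]
gripper_width: 0.0333
gripper_force: 40.0
t: 10.93
tcp_pos: [0.5301, 0.1347, 0.1101]
eef_rot: [0.0, 0.07, 0.998, 0.0]
force: [-0.7, 0.6, 0.7]
gripper_width: 0.0336
gripper_force: 40.0
t: 11.1
tcp_pos: [0.5302, 0.1347, 0.1087]
eef_rot: [0.0, 0.07, 0.998, 0.0]
force: [-1.3, 0.4, 3.8]
gripper_width: 0.0334
gripper_force: 40.0
```

```bash
python3 -m jog '[{"jaw":25,"tx":0,"ty":0,"tz":0.06,"turn":0},{"jaw":25,"tx":0,"ty":0,"tz":0.06,"turn":0},{"jaw":25,"tx":0,"ty":0,"tz":0,"turn":0}]' 60;python3 -m jog '[{"jaw":25,"tx":0,"ty":0,"tz":0.04,"turn":0},{"jaw":25,"tx":0,"ty":0,"tz":0,"turn":0}]';python3 -m jog '[{"jaw":25,"tx":0,"ty":0,"tz":0.04,"turn":0},{"jaw":25,"tx":0,"ty":0,"tz":0,"turn":0}]'
```

```text
t: 11.35
tcp_pos: [0.5302, 0.1348, 0.1054]
eef_rot: [0.001, 0.07, 0.998, 0.0]
force: [-1.9, -0.8, 7.0]
gripper_width: 0.0334
gripper_force: 60.0
t: 11.52
tcp_pos: [0.5303, 0.1347, 0.1049]
eef_rot: [0.001, 0.07, 0.998, 0.0]
force: [-3.4, -0.2, 7.4]
gripper_width: 0.0334
gripper_force: 60.0
t: 11.68
tcp_pos: [0.5303, 0.1348, 0.1049]
eef_rot: [0.001, 0.07, 0.998, 0.0]
force: [-5.8, -1.7, 14.1]
gripper_width: 0.0332
gripper_force: 60.0
```

```bash
python3 -m jog '[{"jaw":25,"tx":0,"ty":0,"tz":0.03,"turn":0},{"jaw":25,"tx":0,"ty":0,"tz":0,"turn":0},{"jaw":25,"tx":0,"ty":0,"tz":0,"turn":0},{"jaw":25,"tx":0,"ty":0,"tz":0,"turn":0}]'
python3 - <<'E'
from h import *
w=get_image('wrist');sc=get_image('scene')
a=cv2.resize(w[120:320,200:450,::-1],None,fx=1.6,fy=1.6);b=cv2.resize(sc[110:210,330:455,::-1],None,fx=3.2,fy=3.2,interpolation=2)
cv2.imwrite('pics/fin.png',np.hstack([a,b]))
E
```

```text
t: 12.02
tcp_pos: [0.5303, 0.1348, 0.1048]
eef_rot: [0.001, 0.07, 0.998, 0.0]
force: [-7.3, -1.8, 16.2]
gripper_width: 0.0337
gripper_force: 60.0
```

View pics/fin.png

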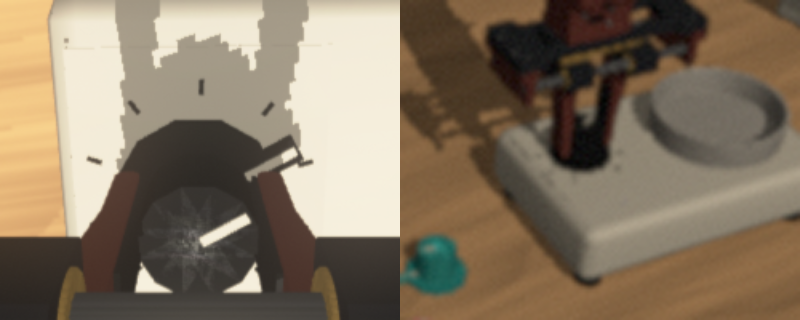

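The knob sits down on the deck under the fingers, its nose (left half, around (275, 160)) unchanged in the hand. The TCP sank 5.1 mm from first contact, then stopped rigidly with the force rising to 16 N. That means it is home and at the stop.

```bash
python3 -c "
from cell import *
print(job_done())"
```

```text
the job is handed in; nothing more can be done
None
```

The knob is matched to the spindle flat, pushed fully home and held pressed at the stop with about 16 N; the job was handed in at about 12 s, the moves kept clear of the jar, bottles and scissors, and no verdict came back.

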